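Open the push-and-turn cap of the cleaner jug

TASK

Open the blue cleaner jug for dosing: pull the sprung yellow lock bolt by its black knob right out to its stop, where it catches, then push the red safety cap down, twist it counter-clockwise until it is free and lift it straight off. Finish while still holding the cap upright in the gripper, 5 to 10 cm clear above the open neck of the jug, with the bolt left out and without disturbing the other things on the worktop.

Things in the scene. Friction and masses are not known exactly. Their poses are not given: they have to be found in the camera images.
- dock: blue cleaner jug (104 x 100 mm, shoulder 123 mm up) fixed in a steel cradle that cannot move. Origin on the work surface under the neck's axis; z up; y points to the lock bolt's knob. Base 130 mm along x, from y = -65 to 205 mm. The bolt slides on a dark bench 40 mm wide, y = 79 to 196 mm, its top 181 mm and its side lips 189 mm above the work surface
- mouth (a point): centre of the rim of the jug's neck, 156 mm above the work surface, under the red cap. z is up; y points level from the neck to the bolt's black knob, the way the bolt is pulled; x is level, across the bolt
- cap_center (a point): red ribbed round push-and-turn cap, 48 mm in diameter, 46 mm high, 28 to 56 g, a white bar across its top along its x axis. The point is its centre, half-way up: seated it is 156 mm above the work surface (cap from 133 to 179 mm), its axes parallel to those of mouth. It is free between 55 and 120 degrees of counter-clockwise turn (75 is best) and must rise 25 mm to clear the neck
- cap_spring (a joint): how far the cap is pushed down on the spring in the neck, m: 0 seated, 0.009 hard bottom, about -0.003 when the cap is off. The spring pushes up with 4 N seated, 7.5 N at 5 mm, 10.3 N at 9 mm. Teeth stop the cap from turning until it is down by 5 mm (6 to 8 is right); keep it down while turning counter-clockwise seen from above; clockwise is blocked
- bolt (a joint): how far the yellow lock bolt is pulled out, m: 0 home (its flat tip, 18 mm wide, reaches 12 mm in over the cap's edge, 3 mm above the cap, and blocks lifting), 0.05 out at its stop. A spring pulls it home with 3 N at first, 6 N at the stop; let go earlier it springs back. Pulled past 46 mm a catch drops in and then keeps it at 44 mm or more
- bolt_knob (a point): black upright knob on the lock bolt, 18 mm in diameter, 24 mm high; the point is its centre, 210 mm above the work surface (knob from 198 to 222 mm, on a 12 mm stem 8 mm high; the bolt's flat top is at 190 mm). 112 mm from the neck's axis when home, 162 mm when out, along the y axis of mouth
- tub_a: clear plastic tub, bystander, 84 mm across, 75 mm high, standing close to the jug's cradle; origin under its centre
- tub_b: clear plastic tub, bystander, 84 mm across, 75 mm high; origin under its centre
- bowl: steel bowl, bystander, 150 mm across, 60 mm high; origin under its centre
- spice_jar: amber jar with green cap, bystander, 52 mm across, 95 mm high; origin under its centre
- oil_bottle: green bottle with black cap, bystander, 64 mm across, 170 mm high; origin under its centre
- spatula: spatula, bystander, 260 mm long, lying along its x axis
- butter_box: yellow plastic box with a smaller green lid, bystander, 90 x 65 x 42 mm, close to the jug's cradle; origin under its centre
Mind the look-alikes: they are no part of the job. What is shaped like the part that bears cap_center but grey is not meant.

How it is judged:
By the outcome, as a careful person would: the job done as asked, in the order asked, and still so for the second after the job is handed in, while the arm keeps its last pose, push and grip.
It also fails if it takes over 51 s, if anything falls off the work surface, if the arm or the gripper's body presses on something with over 40 N, if the wrist force passes 120 N, or if a joint passes its speed limit or range.

ROBOT

A 6-joint arm with a two-finger parallel gripper is mounted at the origin on the work surface. World frame = base frame: x ahead of the robot, y to its left, z up, the work surface at z = 0. Lengths are in m, angles in degrees, forces in N, time in s.
With the tool pointing down it reaches from about 0.25 to 0.725 m from the base axis. Payload 9.7 kg.
Tool frame: the origin (TCP) lies between the finger pads; the fingertips stand 22 mm ahead of it and the grasp point (between the pads) lies 3 mm ahead of it; z points along the fingers, y is the line along which they close (so a half turn about z gives the same grasp; the last joint's range is limited). The gripper opens to 85 mm and grips with 20 to 120 N. Pads are 22 mm wide; open, the fingers measure 114 mm over their backs; the gripper's body (76 mm by 85 mm) begins 54 mm behind the grasp point. The pads swing forward as they close: fully open they stand 13 mm farther back than shut.
Start: joints at [-70.989, 4.979, 10.078, 95.1, 0, 90], TCP at [0.179, -0.52, 0.253] pointing down, gripper open.
Joint ranges: [-179.16, 179.16], [-48.56, 103.87], [-65.8, 70.77], [-126.05, 130.52], [-82.76, 87.17], [-180, 180]. Speed limits (degrees/s): [127.2, 127.2, 147.25, 180, 180, 180].

INTERFACE

Orientations are given as [roll, pitch, yaw] about the fixed x, y, z axes, in that order (R = Rz(yaw) Ry(pitch) Rx(roll)).
In Python, from workcell import bot, viewer, finder gives the robot as it stands.
- The arm moves only by the tool move_arm, never from a script. Its arguments are lists of equal length, an entry for each row: "offset": the shift along the tool's x, y, z in cm, a list of three; "twist": the turn, a rotation vector about the tool's x, y, z in rad, a list of three; "grip": the opening, from 0 (shut) to 1 (fully open). In form: {"offset": [[x, y, z], ...], "twist": [[ax, ay, az], ...], "grip": [grip, ...]}. A call has 1 to 5 rows; each row shifts and turns the commanded pose from where the row before left it, along the tool's axes as they then stand; what a row does not reach is not made up. A row lasts 1/10 s, in which the tool goes at most 50 mm and 8.59 degrees, less where a joint would pass 70% of its speed; a pose out of reach is approached as far as the arm can. A call is refused whole if a number of a shift passes 5 or a number of a turn 0.15, either way. A call with a gripper value outside its range is refused whole. The fingers move at their own pace and stop on an object; "force" is the grip in N (left out, the last holds). Time passes only in rows, so rows that do not move let the fingers close. It gives the time, the measured TCP pose, the force, the opening and the grip force at its end, in the units of the state.
- bot.get_obs(): the state, without advancing time (a new reading comes with each control period).
- viewer.camera(name): name is "side" or "top"; returns a dict with "color" (480x640x3 uint8, red, green, blue), "depth" (480x640 float32, m along the optical axis (not along the pixel's ray), 0 where there is no reading), "vfov" (degrees; the focal length in pixels is half the picture's height over the tangent of half this angle, whatever the lens; pixels are square), "cx", "cy" (the principal point, pixels), "position" and "attitude" of the camera in the world. Camera axes: x right, y down, z forward; pixel columns grow to the right and rows downward; lengths in m; the calibration is good to about 2 mm. A picture is of the moment at which its call begins.
- bot.job_done(): hands the job in; it is judged then, once.
Trained networks look in a picture, given as the dict that the camera call returned (one of the last four; its "shot" number tells which), for a name from the list of things; names that differ only in an ending like _2 or _b are one class to them, and where a whole thing is asked for, a point or a joint stands for the part that bears it (a point fixed in the world has none). Each returns a list of dicts, best first, with "p" (0 to 1); they miss things now and then, are a little off and sometimes report something else, mostly with a low value. They report only what shows in the picture. A call takes as long as a camera call. They do not tell look-alikes from the thing itself.
- finder.boxes_of(picture, thing): "position" ([column, row] in pixels, amid what is visible of it).
- finder.pinpoint(picture, thing): "position" ([column, row] in pixels: a listed point, or the origin of a listed thing).
The state is a dict: "time": time; "q": joint angles; "qd": joint speeds; "joint_efforts": joint torques, N m; "ee_pos": TCP position; "tcp_rot": TCP orientation; "wrist_force": force on the tool from outside, world axes, zero at the start; "torque": the same for the moment, N m; "opening": finger opening in m; "grasp_force": force on a finger pad.
Only numpy, scipy, OpenCV 4.12 (cv2) and the standard library are available. Lean on these libraries where they do the work, as an engineer would, in place of code of your own. Each camera call takes 0.05 s, during which the arm holds its last target. There are 200 camera calls.

## Working session

There is one attempt and no reset: what is moved stays moved. The work goes in short steps, Python scripts to look and compute and a tool call to move; the robot and the scene stay as the last step left them, time stands still between calls to the robot, and variables do not carry over. Pictures are saved under pics/ and viewed, at most 10 in all, crops included, and the job is handed in when it is done.

Besides the shell and the picture viewer there is one more tool, called as name(argument=value, ...) on one line, values as JSON. move_arm: Moves the arm, as the interface text tells. Its arguments: {"type":"object","properties":{"offset":{"type":"array","items":{"type":"array","items":{"type":"number"}}},"twist":{"type":"array","items":{"type":"array","items":{"type":"number"}}},"grip":{"type":"array","items":{"type":"number"}},"force":{"type":"number"}},"required":["offset","twist","grip"]}

```bash
ls; mkdir -p pics
cat > h.py <<'E'
import numpy as np, cv2
from scipy.spatial.transform import Rotation as R
from workcell import bot, viewer, finder
def rot(a):
    a=np.array(a,float)
    return a if a.shape==(3,3) else (R.from_quat(a).as_matrix() if a.size==4 else R.from_euler('xyz',a,degrees=True).as_matrix())
def ray(p,uv):
    f=p["color"].shape[0]/2/np.tan(np.radians(p["vfov"])/2)
    d=np.array([(uv[0]-p["cx"])/f,(uv[1]-p["cy"])/f,1.0])
    return np.array(p["position"]),rot(p["attitude"])@d
def atdepth(p,uv):
    o,d=ray(p,uv); u,v=int(round(uv[0])),int(round(uv[1])); z=p["depth"][max(0,v-1):v+2,max(0,u-1):u+2]; z=z[z>0]
    return o+d*np.median(z) if z.size else None
def atz(p,uv,z):
    o,d=ray(p,uv); return o+d*(z-o[2])/d[2]
def tri(r1,r2):
    (o1,d1),(o2,d2)=r1,r2
    t=np.linalg.lstsq(np.stack([d1,-d2],1),o2-o1,rcond=None)[0]
    a,b=o1+d1*t[0],o2+d2*t[1]; return (a+b)/2,np.linalg.norm(a-b)
def proj(p,X):
    f=p["color"].shape[0]/2/np.tan(np.radians(p["vfov"])/2)
    c=rot(p["attitude"]).T@(np.array(X)-np.array(p["position"])); return np.array([p["cx"]+f*c[0]/c[2],p["cy"]+f*c[1]/c[2]])
def save(p,name,box=None,s=1):
    im=p["color"][:,:,::-1]
    if box: x0,y0,x1,y1=box; im=im[y0:y1,x0:x1]
    cv2.imwrite("pics/"+name+".png",cv2.resize(im,None,fx=s,fy=s,interpolation=cv2.INTER_CUBIC))
E
cat > a.py <<'E'
from h import *
np.set_printoptions(precision=4,suppress=True)
for n in("side","top"):
    p=viewer.camera(n); save(p,n+"0"); print(n,p["position"],p["attitude"],p["vfov"],p["cx"],p["cy"])
    for t in("cap_center","bolt_knob","mouth","dock","tub_a","bowl","spice_jar","oil_bottle","spatula","butter_box"):
        for r in finder.pinpoint(p,t)[:3]:
            print(t,round(r["p"],2),np.round(r["position"],1),atdepth(p,r["position"]))
o=bot.get_obs();print(o)
E
python3 a.py
```

```text
pics
side [ 0.331  -1.3034  1.196 ] [-129.2964    0.0965  -10.6778] 42.37790202612311 315.0821328840505 236.61848689194204
cap_center 0.78 [279.6 305.2] [ 0.4476 -0.179   0.045 ]
cap_center 0.76 [302.1 228.6] [ 0.5321 -0.0431  0.1793]
cap_center 0.54 [276.8 441.2] [ 0.3872 -0.5516  0.0164]
bolt_knob 0.57 [309.8 194. ] [0.5735 0.0703 0.2062]
mouth 0.86 [303.5 229.5] [ 0.5351 -0.0469  0.1788]
mouth 0.38 [367.4 383.8] [ 0.6054 -0.4723  0.0582]
dock 0.74 [301.9 273.1] [ 0.5245 -0.0722  0.0478]
tub_a 0.8 [263.9 276.1] [ 0.4228 -0.0406  0.0254]
tub_a 0.69 [367.7 385.5] [ 0.607  -0.4705  0.0493]
bowl 0.82 [294.  183.1] [0.5712 0.3518 0.0538]
bowl 0.28 [368.4 386.1] [ 0.6084 -0.4716  0.0483]
spice_jar 0.97 [307.5 379.2] [ 0.4786 -0.4153  0.0329]
oil_bottle 0.63 [249.7 192.4] [0.426  0.3629 0.0283]
spatula 0.93 [275.7 445.2] [ 0.3835 -0.561   0.0169]
butter_box 0.68 [352.7 269.2] [ 0.672  -0.0551  0.0218]
butter_box 0.68 [302.  274.4] [ 0.5243 -0.0745  0.045 ]
butter_box 0.37 [304.7 229.1] [ 0.5385 -0.0458  0.1788]
top [ 0.2703 -0.057   1.6865] [-169.8388    0.1917  -89.113 ] 44.7657818523206
[... 496 characters left out ...]
]
spice_jar 0.73 [437.4 280.5] [ 0.4763 -0.3731  0.0754]
oil_bottle 0.76 [167.9 289.6] [0.4357 0.3651 0.1129]
spatula 0.81 [489.5 313.3] [ 0.3927 -0.5345  0.0051]
butter_box 0.81 [316. 215.] [ 0.6659 -0.0319  0.044 ]
{'time': 1.1, 'q': array([-70.9898,   4.9795,  10.0808,  95.098 ,   0.001 ,  90.0011]), 'qd': array([ 0.0517,  0.0267,  0.0274, -0.0576,  0.0905,  0.0988]), 'joint_efforts': array([ -0.0009, -52.0111,  46.4863,   0.0018,   0.    ,  -0.    ]), 'ee_pos': array([ 0.1792, -0.52  ,  0.2533]), 'tcp_rot': array([179.9966,  -0.001 ,  19.0091]), 'wrist_force': array([0.9512, 1.5031, 1.0291]), 'torque': array([ 0.0373,  0.0176, -0.002 ]), 'grasp_force': 0.0, 'opening': 0.0853840712947396}
```

View pictures.

Run:
```python
import cv2,numpy as np
a=cv2.imread("pics/side0.png")[160:340,210:410];b=cv2.imread("pics/top0.png")[170:320,230:430]
cv2.imwrite("pics/crop.png",np.hstack([cv2.resize(a,(390,351),interpolation=2),cv2.resize(b,(400,351),interpolation=2)]))
```

```text
(no output)
```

View pics/side0.png

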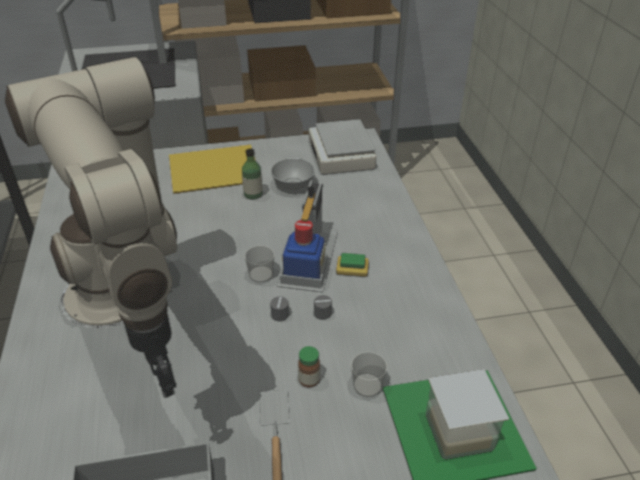

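View pics/crop.png

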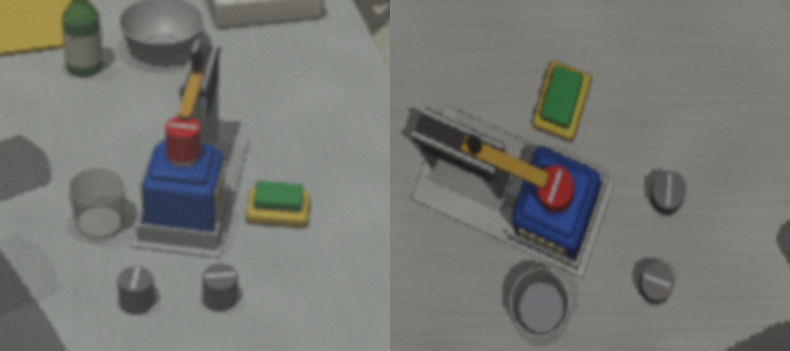

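Red cap at side (302,229) / top (312,252) is the one meant: it sits on the jug with the yellow bolt over it. The two caps at side (280,305) and (322,306) are grey look-alikes. The crop confirms this. Knob: top (272,230), side (310,194).

```bash
cat > m.py <<'E'
from h import *
np.set_printoptions(precision=4,suppress=True)
ps={n:viewer.camera(n) for n in("side","top")}
cap=(302.1,228.6),(311.8,251.7); kn=(309.8,194.),(272.1,230.5)
for nm,(s,t) in(("cap",cap),("knob",kn)):
    print(nm,tri(ray(ps["side"],s),ray(ps["top"],t)),"z-known",[atz(ps[k],v,.156 if nm=="cap" else .21) for k,v in(("side",s),("top",t))])
for n,p in ps.items():
    f=p["color"].shape[0]/2/np.tan(np.radians(p["vfov"])/2)
    v,u=np.mgrid[:480,:640]; z=p["depth"]
    X=np.stack([(u-p["cx"])/f*z,(v-p["cy"])/f*z,z],-1)@rot(p["attitude"]).T+np.array(p["position"])
    c=p["color"].astype(int); near=(abs(X[...,0]-.55)<.12)&(abs(X[...,1]-.02)<.17)&(z>0)
    hsv=cv2.cvtColor(p["color"],cv2.COLOR_RGB2HSV).astype(int); H,S,V=hsv[...,0],hsv[...,1],hsv[...,2]
    red=near&((H<6)|(H>172))&(S>130); yel=near&(H>12)&(H<30)&(S>120)&(X[...,2]>.17)
    kb=near&(V<60)&(X[...,2]>.197)&(X[...,2]<.235)
    rt=red&(X[...,2]>.17)
    for k,m in(("red",red),("redtop",rt),("yel",yel),("knobtop",kb)):
        P=X[m]; print(n,k,m.sum(),P.mean(0) if len(P) else"",P.min(0) if len(P) else"",P.max(0) if len(P) else "")
    P=X[yel][:,:2]; w,V2=np.linalg.eigh(np.cov(P.T)); d=V2[:,1]; print("yel dir deg",np.degrees(np.arctan2(d[1],d[0]))%180)
    wh=near&(S<70)&(V>120)&(X[...,2]>.17)&(X[...,2]<.19)&(np.hypot(X[...,0]-.53,X[...,1]+.035)<.03)
    print(n,"white",wh.sum(),X[wh].mean(0) if wh.sum() else "")
E
python3 m.py
```

```text
cap (array([ 0.5359, -0.0243,  0.1643]), np.float64(0.001775687088432187)) z-known [array([ 0.5366, -0.0142,  0.156 ]), array([ 0.5383, -0.0241,  0.156 ])]
knob (array([0.5799, 0.0794, 0.2006]), np.float64(0.009906875103621387)) z-known [array([0.5725, 0.0651, 0.21  ]), array([0.583 , 0.0785, 0.21  ])]
side red 119 [ 0.5351 -0.0366  0.1737] [ 0.5173 -0.0538  0.1337] [ 0.5574 -0.0063  0.1852]
side redtop 96 [ 0.5363 -0.0342  0.1787] [ 0.5173 -0.0538  0.1728] [ 0.5574 -0.0063  0.1852]
side yel 131 [0.5578 0.0266 0.1896] [ 0.5366 -0.0164  0.1728] [0.5789 0.0755 0.1962]
side knobtop 49 [0.5782 0.0745 0.2143] [0.5696 0.0665 0.2004] [0.5868 0.0876 0.2258]
yel dir deg 70.954376018047
side white 9 [ 0.5381 -0.0238  0.1785]
top red 179 [ 0.5368 -0.028   0.1787] [ 0.5167 -0.0462  0.154 ] [ 0.5634 -0.0037  0.1885]
top redtop 168 [ 0.5378 -0.028   0.1798] [ 0.5171 -0.0462  0.172 ] [ 0.5634 -0.004   0.1885]
top yel 267 [0.5634 0.0354 0.1916] [ 0.5389 -0.0147  0.182 ] [0.5935 0.0986 0.2228]
top knobtop 39 [0.5789 0.0791 0.2214] [0.5718 0.072  0.2012] [0.5874 0.0857 0.2309]
yel dir deg 70.10020340261848
top white 22 [ 0.5409 -0.0248  0.1799]
```

move_arm(offset=[[3.8,-2.9,-0.6],[3.8,-2.9,-0.6],[3.8,-2.9,-0.6],[3.8,-2.9,-0.6],[3.8,-2.9,-0.6]], twist=[[0,0,0],[0,0,0],[0,0,0],[0,0,0],[0,0,0]], grip=[1,1,1,1,1])

```text
time: 1.7
ee_pos: [0.3121, -0.3194, 0.2837]
tcp_rot: [180.0, -0.0, 19.0]
wrist_force: [1.5, -0.7, 0.2]
opening: 0.0852
grasp_force: 0.0
```

move_arm(offset=[[3.8,-2.9,-0.4],[3.8,-2.9,-0.4],[3.8,-2.9,-0.4],[3.8,-2.9,-0.4],[3.8,-2.9,-0.4]], twist=[[0,0,0],[0,0,0],[0,0,0],[0,0,0],[0,0,0]], grip=[1,1,1,1,1])

```text
time: 2.2
ee_pos: [0.4447, -0.1202, 0.3037]
tcp_rot: [180.0, -0.0, 19.0]
wrist_force: [1.8, -1.3, -0.0]
opening: 0.0852
grasp_force: 0.0
```

move_arm(offset=[[3.8,-2.9,0],[3.8,-2.9,0],[3.8,-2.9,0],[3.8,-2.9,0],[3.0,-2.3,0]], twist=[[0,0,0],[0,0,0],[0,0,0],[0,0,0],[0,0,0]], grip=[1,1,1,1,1])

```text
time: 2.7
ee_pos: [0.5718, 0.0711, 0.303]
tcp_rot: [-180.0, -0.0, 19.1]
wrist_force: [0.4, -0.7, -0.8]
opening: 0.0855
grasp_force: 0.0
```

move_arm(offset=[[0,0,0],[0,0,0],[0,0,0],[0,0,0],[0,0,0]], twist=[[0,0,0.14],[0,0,0.14],[0,0,0.14],[0,0,0.14],[0,0,0.12]], grip=[0.6,0.6,0.6,0.6,0.6])

```text
time: 3.2
ee_pos: [0.5645, -0.0599, 0.3031]
tcp_rot: [-174.6, 1.1, -8.5]
wrist_force: [0.1, -0.7, 0.2]
opening: 0.0512
grasp_force: 0.0
```

Run:
```python
from h import *
np.set_printoptions(precision=3,suppress=True)
o=bot.get_obs(); print(o)
for n in("side","top"):
    p=viewer.camera(n); save(p,n+"1")
```

```text
{'time': 3.2, 'q': array([ -8.544,   9.971,  21.084, 102.198,   5.383, 179.944]), 'qd': array([-38.939,   1.442,   1.033,   4.889,  13.345,   0.106]), 'joint_efforts': array([  5.529, -57.48 ,  45.127,   0.194,  -0.051,  -0.003]), 'ee_pos': array([ 0.565, -0.06 ,  0.303]), 'tcp_rot': array([-174.616,    1.079,   -8.489]), 'wrist_force': array([ 0.108, -0.727,  0.156]), 'torque': array([-0.078,  0.005,  0.015]), 'grasp_force': 0.0, 'opening': 0.051193323979349996}
```

View pics/side1.png

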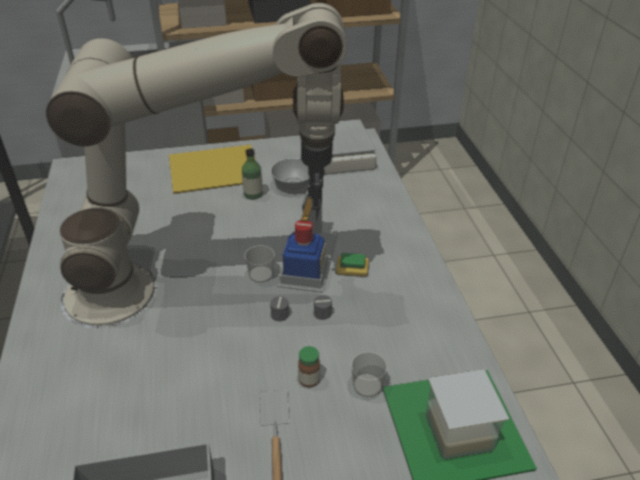

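q6 hit its 180° end (the sim held reach by swinging the wrist away). Nothing was touched. I'll settle, then turn the other way.

move_arm(offset=[[0,0,0]], twist=[[0,0,-0.05]], grip=[0.6])

```text
time: 3.4
ee_pos: [0.5645, -0.0595, 0.3032]
tcp_rot: [-174.6, 0.8, -5.6]
wrist_force: [-0.1, 1.2, -0.4]
opening: 0.051
grasp_force: 0.0
```

```bash
cat > go.py <<'E'
import sys
from h import *
np.set_printoptions(precision=3,suppress=True)
x,y,z,psi=map(float,sys.argv[1:5])
o=bot.get_obs(); A=rot(o["tcp_rot"]); T=R.from_euler('xyz',[180,0,psi],degrees=True).as_matrix()
print("q",o["q"],"pos",o["ee_pos"],o["tcp_rot"],"t",o["time"])
print("offset cm, in present tool axes",A.T@(np.array([x,y,z])-o["ee_pos"])*100)
print("twist rad total",R.from_matrix(A.T@T).as_rotvec())
print("offset after turning",T.T@(np.array([x,y,z])-o["ee_pos"])*100)
E
python3 go.py .579 .0795 .30 70
```

```text
q [ -8.482   9.963  21.088 102.2     5.329 177.06 ] pos [ 0.565 -0.059  0.303] [-174.623    0.8     -5.554] t 3.4
offset cm, in present tool axes [  0.097 -13.883   1.627]
twist rad total [-0.089 -0.05  -1.318]
offset after turning [13.555 -3.396  0.32 ]
```

move_arm(offset=[[0,0,0],[0,0,0],[0,0,0],[0,0,0],[0,0,0]], twist=[[-0.009,-0.005,-0.132],[-0.009,-0.005,-0.132],[-0.009,-0.005,-0.132],[-0.009,-0.005,-0.132],[-0.009,-0.005,-0.132]], grip=[0.6,0.6,0.6,0.6,0.6])

```text
time: 3.9
ee_pos: [0.5648, -0.0579, 0.3032]
tcp_rot: [-177.2, -0.5, 32.7]
wrist_force: [0.4, -0.2, -0.6]
opening: 0.0516
grasp_force: 0.0
```

move_arm(offset=[[0,0,0],[0,0,0],[0,0,0],[0,0,0],[0,0,0]], twist=[[-0.009,-0.005,-0.132],[-0.009,-0.005,-0.132],[-0.009,-0.005,-0.132],[-0.009,-0.005,-0.132],[-0.009,-0.005,-0.132]], grip=[0.6,0.6,0.6,0.6,0.6])

```text
time: 4.4
ee_pos: [0.5648, -0.0578, 0.3032]
tcp_rot: [179.9, 0.0, 70.6]
wrist_force: [-0.5, -0.6, 0.3]
opening: 0.0506
grasp_force: 0.0
```

move_arm(offset=[[3.4,-0.85,0],[3.4,-0.85,0],[3.4,-0.85,0],[3.4,-0.85,0],[0,0,0]], twist=[[0,0,0],[0,0,0],[0,0,0],[0,0,0],[0,0,0]], grip=[0.6,0.6,0.6,0.6,0.6])

```text
time: 4.9
ee_pos: [0.5787, 0.0851, 0.3027]
tcp_rot: [180.0, -0.0, 70.5]
wrist_force: [0.4, -0.5, -0.3]
opening: 0.0512
grasp_force: 0.0
```

```bash
python3 go.py .579 .0795 .218 70
```

```text
q [  8.366  11.47   22.916 101.43   -0.    117.912] pos [0.579 0.085 0.303] [179.986  -0.007  70.454] t 4.9
offset cm, in present tool axes [-0.521  0.209  8.475]
twist rad total [ 0.    -0.     0.008]
offset after turning [-0.519  0.216  8.475]
```

move_arm(offset=[[-0.5,0.2,2.0],[0,0,2.5],[0,0,2.0],[0,0,1.95],[0,0,0]], twist=[[0,0,0.008],[0,0,0],[0,0,0],[0,0,0],[0,0,0]], grip=[0.6,0.6,0.6,0.6,0.6])

```text
time: 5.4
ee_pos: [0.578, 0.0754, 0.2161]
tcp_rot: [-179.8, 0.1, 69.8]
wrist_force: [0.1, -0.3, -1.3]
opening: 0.0515
grasp_force: 0.0
```

Run:
```python
from h import *
p=viewer.camera("side"); q=viewer.camera("top")
for c in(p,q): print(finder.pinpoint(c,"bolt_knob")[:2], proj(c,[.579,.0795,.21]), proj(c,np.array(bot.get_obs()["ee_pos"])))
a=cv2.resize(p["color"][140:260,250:370,::-1],(390,390),interpolation=2);b=cv2.resize(q["color"][180:300,230:350,::-1],(390,390),interpolation=2)
cv2.imwrite("pics/k.png",np.hstack([a,b])); print(bot.get_obs()["ee_pos"])
```

```text
[{'position': [312.9, 194.1], 'p': 0.77}] [311.1655002  190.77786884] [311.47350431 188.62533015]
[{'position': [170.2, 289.5], 'p': 0.16}] [271.67390583 232.01193123] [272.8527966  231.07915457]
[0.57937487 0.07560475 0.22013545]
```

View pics/k.png

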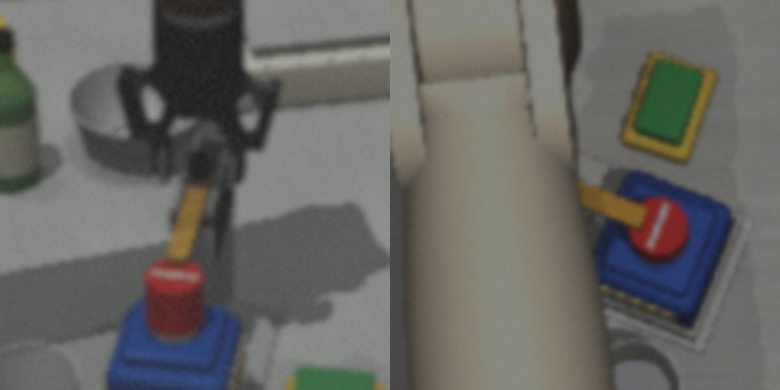

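The knob (crop 202,160) stands between the open fingers. Close.

move_arm(offset=[[0.3,0,0.1],[0,0,0],[0,0,0],[0,0,0],[0,0,0]], twist=[[0,0,0],[0,0,0],[0,0,0],[0,0,0],[0,0,0]], grip=[0.6,0,0,0,0], force=60)

```text
time: 6.1
ee_pos: [0.5781, 0.0793, 0.2183]
tcp_rot: [-179.8, -0.0, 69.8]
wrist_force: [-13.7, 5.4, 6.7]
opening: 0.0159
grasp_force: 58.6
```

move_arm(offset=[[0,0,0],[0,0,0]], twist=[[0,0,0],[0,0,0]], grip=[0,0])

```text
time: 6.3
ee_pos: [0.5781, 0.0793, 0.2183]
tcp_rot: [-179.8, -0.0, 69.8]
wrist_force: [-12.5, 5.6, 6.7]
opening: 0.0158
grasp_force: 58.7
```

move_arm(offset=[[0.5,-0.15,0],[1.0,0,0],[1.0,0,0],[1.0,0,0],[0.8,0,0]], twist=[[0,0,0],[0,0,0],[0,0,0],[0,0,0],[0,0,0]], grip=[0,0,0,0,0])

```text
time: 6.8
ee_pos: [0.593, 0.1191, 0.2183]
tcp_rot: [180.0, 0.1, 69.7]
wrist_force: [-5.5, -5.1, 5.6]
opening: 0.0161
grasp_force: 59.2
```

move_arm(offset=[[0.4,0,0],[0.3,0,0],[0,0,0]], twist=[[0,0,0],[0,0,0],[0,0,0]], grip=[0,0,0])

```text
time: 7.1
ee_pos: [0.5954, 0.1255, 0.2184]
tcp_rot: [180.0, 0.1, 69.7]
wrist_force: [-5.8, -3.9, 5.0]
opening: 0.0161
grasp_force: 59.3
```

move_arm(offset=[[0.15,0,0],[0.15,0,0],[0,0,0]], twist=[[0,0,0],[0,0,0],[0,0,0]], grip=[0,0,0])

```text
time: 7.4
ee_pos: [0.5957, 0.1264, 0.2183]
tcp_rot: [180.0, 0.3, 69.6]
wrist_force: [-9.3, -12.7, 6.7]
opening: 0.0159
grasp_force: 59.5
```

The stop is felt (about 15 N at 50 mm of travel). Release, rise, and look.

move_arm(offset=[[-0.3,0,0],[0,0,0],[0,0,0],[0,0,0],[0,0,0]], twist=[[0,0,0],[0,0,0],[0,0,0],[0,0,0],[0,0,0]], grip=[0,0.6,0.6,0.6,0.6])

```text
time: 7.9
ee_pos: [0.596, 0.126, 0.2176]
tcp_rot: [179.9, 0.0, 69.7]
wrist_force: [-0.1, 0.2, -0.3]
opening: 0.0509
grasp_force: 0.0
```

move_arm(offset=[[0,0,-2],[0,0,-3],[0,0,-3.5],[-4,0,0],[-4,0,0]], twist=[[0,0,0],[0,0,0],[0,0,0],[0,0,0],[0,0,0]], grip=[0.6,0.6,0.6,0.9,0.9])

```text
time: 8.4
ee_pos: [0.5686, 0.0509, 0.3035]
tcp_rot: [179.8, -0.0, 69.9]
wrist_force: [0.7, -1.4, -0.3]
opening: 0.0765
grasp_force: 0.0
```

move_arm(offset=[[-4,0,0],[-4,0,0],[0,0,0]], twist=[[0,0,0],[0,0,0],[0,0,0]], grip=[0.9,0.9,0.9])

```text
time: 8.7
ee_pos: [0.5392, -0.0275, 0.3035]
tcp_rot: [179.9, 0.1, 69.5]
wrist_force: [-0.3, -0.6, -0.2]
opening: 0.0769
grasp_force: 0.0
```

```bash
python3 - <<'E'
from h import *
p=viewer.camera("side"); q=viewer.camera("top")
for c in(p,q): print([ (r["position"],r["p"]) for r in finder.pinpoint(c,"bolt_knob")[:2]], proj(c,[.5957,.1264,.21]),[ (r["position"],r["p"]) for r in finder.pinpoint(c,"cap_center")[:3]])
a=cv2.resize(p["color"][140:260,250:370,::-1],(390,390),interpolation=2);b=cv2.resize(q["color"][180:300,230:350,::-1],(390,390),interpolation=2)
cv2.imwrite("pics/k2.png",np.hstack([a,b]))
E
python3 go.py .540 -.0258 .165 70
```

```text
[([315.6, 187.5], 0.8)] [313.98259602 180.74979049] [([281.2, 305.1], 0.94), ([302.6, 229.5], 0.89), ([318.0, 306.5], 0.8)]
[([257.6, 224.0], 0.72)] [253.80164215 225.44877218] [([368.9, 251.8], 0.72), ([363.0, 289.3], 0.5)]
q [ -2.448   5.184  15.84  100.634  -0.034 107.748] pos [ 0.541 -0.023  0.302] [179.968   0.026  69.804] t 9.0
offset cm, in present tool axes [-0.258  0.005 13.749]
twist rad total [ 0.001  0.    -0.003]
offset after turning [-0.265  0.012 13.749]
```

View pics/k2.png

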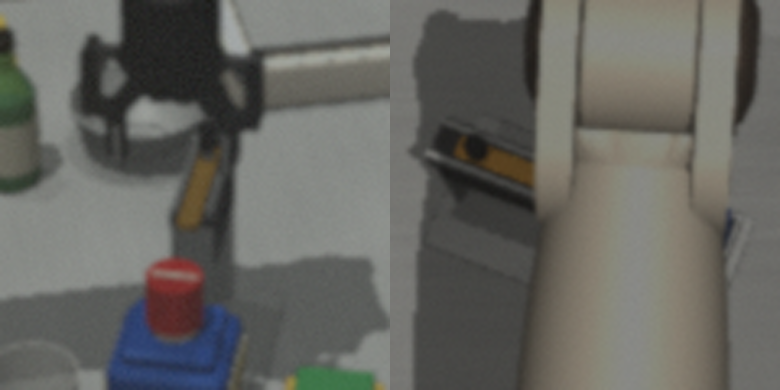

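The bolt stays out (knob at top pixel 256,225), and the cap is uncovered. Straight down onto the cap.

move_arm(offset=[[-0.2,0,3.5],[0,0,3.5],[0,0,3.0],[0,0,2.2],[0,0,1.5]], twist=[[0,0,0],[0,0,0],[0,0,0],[0,0,0],[0,0,0]], grip=[0.9,0.9,0.9,0.9,0.9])

```text
time: 9.5
ee_pos: [0.5395, -0.0253, 0.1637]
tcp_rot: [-179.9, 0.1, 69.8]
wrist_force: [0.4, -0.0, 1.1]
opening: 0.0769
grasp_force: 0.0
```

move_arm(offset=[[0,0,0],[0,0,0],[0,0,0],[0,0,0],[0,0,0]], twist=[[0,0,0],[0,0,0],[0,0,0],[0,0,0],[0,0,0]], grip=[0.9,0.2,0.2,0.2,0.2], force=50)

```text
time: 10.0
ee_pos: [0.5401, -0.0259, 0.1671]
tcp_rot: [179.9, -0.0, 69.7]
wrist_force: [-2.9, 0.9, 6.0]
opening: 0.047
grasp_force: 51.0
```

move_arm(offset=[[0,0,0.3],[0,0,0.2],[0,0,0.2],[0,0,0],[0,0,0]], twist=[[0,0,0],[0,0,0],[0,0,0],[0,0,0],[0,0,0]], grip=[0.2,0.2,0.2,0.2,0.2], force=70)

```text
time: 10.5
ee_pos: [0.54, -0.0259, 0.1607]
tcp_rot: [179.9, -0.0, 69.7]
wrist_force: [-5.8, 3.1, 9.9]
opening: 0.0467
grasp_force: 70.6
```

move_arm(offset=[[0,0,0],[0,0,0],[0,0,0],[0,0,0],[0,0,0]], twist=[[0,0,-0.1],[0,0,-0.13],[0,0,-0.13],[0,0,-0.13],[0,0,-0.13]], grip=[0.2,0.2,0.2,0.2,0.2])

```text
time: 11.0
ee_pos: [0.5405, -0.0258, 0.1606]
tcp_rot: [179.8, 0.0, 105.6]
wrist_force: [-2.2, 4.1, 8.5]
opening: 0.046
grasp_force: 70.1
```

Run:
```python
from h import *
o=bot.get_obs(); print(o["torque"],o["wrist_force"],o["q"])
p=viewer.camera("side"); save(p,"c1",(250,180,370,270),6)
```

```text
[ 0.78797164  0.4407609  -0.05689096] [-2.16752631  4.09143968  8.50432489] [-2.74194813e+00  2.69324706e+00 -2.57703485e+00  8.45273770e+01
  2.38412995e-02  7.16890088e+01]
```

View pics/c1.png

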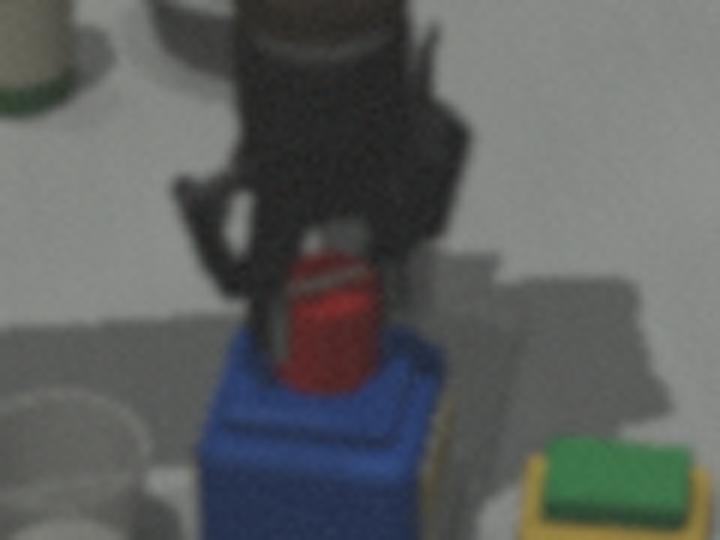

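The cap follows: its white bar (crop 330,277) has turned counter-clockwise with the fingers, and the moment about z is small. Continue to about 75°.

move_arm(offset=[[0,0,0],[0,0,0],[0,0,0],[0,0,0],[0,0,0]], twist=[[0,0,-0.14],[0,0,-0.14],[0,0,-0.14],[0,0,-0.14],[0,0,-0.14]], grip=[0.2,0.2,0.2,0.2,0.2])

```text
time: 11.55
ee_pos: [0.5407, -0.0253, 0.1607]
tcp_rot: [179.8, 0.2, 145.7]
wrist_force: [-2.5, 6.6, 8.5]
opening: 0.0459
grasp_force: 70.1
```

move_arm(offset=[[0,0,0],[0,0,-0.5],[0,0,-1.0],[0,0,-1.5],[0,0,0]], twist=[[0,0,0],[0,0,0],[0,0,0],[0,0,0],[0,0,0]], grip=[0.2,0.2,0.2,0.2,0.2])

```text
time: 12.05
ee_pos: [0.5408, -0.0265, 0.1915]
tcp_rot: [179.9, 0.3, 145.3]
wrist_force: [0.1, -0.9, -1.1]
opening: 0.0463
grasp_force: 72.1
```

move_arm(offset=[[0,0,-1.5],[0,0,-1.5],[0,0,-1.6],[0,0,-1.5],[0,0,0]], twist=[[0,0,0],[0,0,0],[0,0,0],[0,0,0],[0,0,0]], grip=[0.2,0.2,0.2,0.2,0.2])

```text
time: 12.55
ee_pos: [0.5405, -0.0265, 0.2517]
tcp_rot: [179.9, 0.2, 145.3]
wrist_force: [0.1, -0.2, 0.6]
opening: 0.0463
grasp_force: 72.1
```

Run:
```python
from h import *
p=viewer.camera("side"); save(p,"c2",(220,140,380,260),5); o=bot.get_obs()
print([(r["position"],r["p"]) for r in finder.pinpoint(p,"cap_center")[:3]],proj(p,[.5405,-.0259,.241]),proj(p,[.5957,.1264,.21]),o["ee_pos"],o["wrist_force"])
```

```text
[([278.9, 303.9], 0.94), ([320.2, 307.5], 0.85), ([302.7, 205.5], 0.61)] [303.83409864 205.55940011] [313.98259602 180.74979049] [ 0.54024942 -0.02637664  0.25024974] [ 0.52961044 -0.12878549 -1.68608536]
```

View pics/c2.png

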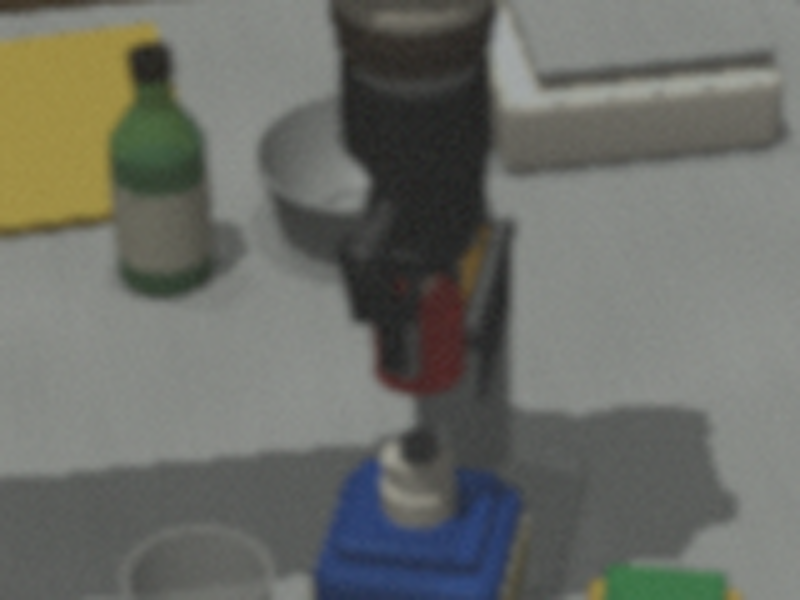

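The cap is held upright at side pixel (303,206), as predicted for its centre about 85 mm above the rim. The neck is open at crop (418,470). Hand in.

```bash
python3 -c "
from workcell import bot
print(bot.job_done())"
```

```text
the job is handed in; nothing more can be done
None
```

I handed the job in at about 12.7 s: the bolt is pulled to its stop and stayed out when released. The red cap is off and held upright over the open neck, its bottom about 6 cm and its centre about 8.5 cm above the rim. An early wrist turn ran into joint 6's range end (179.9 of 180°) and swung the tool about 13 cm aside in the air, touching nothing.

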